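# Set the grind and start the coffee grinder

### The job

Set the coffee grinder's grind: with a fingertip, push the lever round until the white pointer line on the ring is in line with the orange mark. Only then press the green button on top all the way down, and let it come up again. Do it gently, without gripping or lifting anything: keep the grinder standing in its place, and leave the mug, spice jar, tin, tea box, oil bottle and apple where they are.

Things in the scene. Friction and masses are not known exactly. Their poses are not given: they have to be found in the camera images.
- grinder: compact burr grinder, loose on the worktop, about 2.4 kg; grey body 152 mm across at the foot; origin: centre of its underside, on the ring's axis, z up; its own -x (lever side) faces the robot within 0.35 rad. Dark steel adjusting ring 144 mm across, top 91 mm up, with the lever; in its middle an amber hopper 86 mm across, black cap (88 mm across, top 136 mm up) and green button
- grind_lever (a joint): angle of ring and lever about the grinder's vertical axis, rad, -1.0 to 1.0 between stops; 0: lever along the grinder's -x; grows counterclockwise from above (lever goes to the robot's right). Starts to the robot's right of the orange mark. Friction about 1 to 1.5 N at the post, no spring: it stays where it is left
- lever_post (a point): top centre of the lever's upright black finger post, 15 mm in diameter, 108 mm from the ring's axis, from 80 to 112 mm above the worktop; a flat steel arm 10 mm wide joins it to the ring (top of the arm 87.5 mm up). Its sides are free
- pointer (a point): inner end of the white pointer line on the ring's top, on the lever's own radius, 60 mm from the axis, 93 mm above the worktop. The line is 3 mm wide and runs outward.
- orange_mark (a point): outer end of the orange mark on the black scale disc inside the ring, 60 mm from the axis, 93 mm up. The mark is 5 mm wide and 13 mm long; four thin white marks stand on each side of it, 13 mm apart. The disc's angle differs from run to run and it is too stiff to turn
- start_button_top (a point): centre of the top of the green round start button, 32 mm in diameter, on top of the hopper's cap, on the grinder's axis; pressed straight down.
- start_button (a joint): travel of the start button, m: 0 up, 0.006 fully down; spring, 5 N when fully down; it comes back up by itself when released.
- mug: white mug with a blue and orange diamond pattern, 85x116x105 mm, loose; origin: centre of its underside; a bystander
- spice_jar: small glass spice jar with a red cap, 45x45x106 mm, loose; origin: centre of its underside; a bystander
- tin: short food tin, 75x75x58 mm, loose; origin: centre of its underside; a bystander
- tea_box: green and cream cardboard tea box, 74x149x110 mm, loose; origin: centre of its underside; a bystander
- oil_bottle: slim square glass oil bottle with a yellow cap, 61x61x267 mm, loose; origin: centre of its underside; a bystander
- apple: green apple on the glass board at the left, 68x65x65 mm, loose; origin: centre of its underside; a bystander

How it is judged:
By the outcome, as a careful person would: the job done as asked, in the order asked, and still so for the second after the job is handed in, with the robot touching nothing.
It also fails if it takes over 45 s, if anything falls off the work surface, if the arm or the gripper's body presses on something with over 40 N, if the wrist force passes 120 N, or if a joint passes its speed limit or range.

### The arm

A 6-joint arm with a two-finger parallel gripper is mounted at the origin on a cart in front of the work surface, level with it; the furniture and walls round the work are solid. World frame = base frame: x ahead of the robot, y to its left, z up, the work surface at z = 0. Lengths are in mm, angles in rad, forces in N, time in s.
With the tool pointing down it reaches from about 300 to 775 mm from the base axis. Payload 14.6 kg.
Tool frame: the origin (TCP) lies at the very end of the fingers, on their centre line; the grasp point (between the pads) lies 19 mm behind it (manip.grip_point_offset is the distance from the TCP to the grasp point, in mm); z points along the fingers, y is the line along which they close (so a half turn about z gives the same grasp; the last joint's range is limited). The gripper opens to 94 mm and grips with 3 to 60 N. Pads are 16 mm wide; open, the fingers measure 119 mm over their backs; the gripper's body (75 mm by 177 mm) begins 78 mm behind the grasp point.
Start: joints at [-1.27, 0.3, 1.521, -0, 1.321, -0.067], TCP at [197.752, -513.209, 205.446] pointing down, gripper open.
Joint ranges: [-3.03, 3.03], [-0.79, 2.21], [0.23, 2.52], [-1.04, 4.18], [0, 3.07], [-2.55, 2.55]. Speed limits (rad/s): [2.22, 2.22, 2.57, 3.14, 3.14, 3.14].

### API

Orientations are given as [roll, pitch, yaw] about the fixed x, y, z axes, in that order (R = Rz(yaw) Ry(pitch) Rx(roll)).
In Python, from cell import telemetry, eyes, manip gives the robot as it stands.
- The arm moves only by the tool play_rows, never from a script. Its arguments are lists of equal length, an entry for each row: "translation": the shift along the world's x, y, z in m, a list of three; "yaw": the turn about the world's z in rad. A call has 1 to 12 rows; each row is the pose to reach, as a shift and turn from the pose commanded when the call began; what a row does not reach only later rows make up. A row lasts 1/8 s, in which the tool goes at most 62.5 mm and 10.7 degrees, less where a joint would pass 70% of its speed; a pose out of reach is approached as far as the arm can. A call with a gripper value outside its range is refused whole. "hand" is the opening, from 0 (shut) to 1 (fully open), set as the call begins (left out, the last holds). The fingers move at their own pace and stop on an object; "force" is the grip in N (left out, the last holds). Time passes only in rows, so rows that repeat a pose let the fingers close. It gives the time, the measured TCP pose, the force, the opening and the grip force at its end, in the units of the state.
- telemetry.read_state(): the state, without advancing time (a new reading comes with each control period).
- eyes.camera(name): name is "scene" or "side" or "wrist"; returns a dict with "pixels" (420x560x3 uint8, red, green, blue), "fx", "fy", "cx", "cy" (pixels), "cam_to_world" (4x4, takes a point from camera to world coordinates); the wrist camera has in their place "T_tool_cam" (4x4, takes a point from camera to tool coordinates, whose origin is the TCP and whose axes are the flange's). Camera axes: x right, y up, looking along -z (the intrinsics and any distortion apply to the point x, -y, -z); pixel columns grow to the right and rows downward; lengths in mm; the calibration is good to about 2 mm. A picture is of the moment at which its call begins: read the wrist's pose just before it. There is no depth.
- manip.sign_off(): hands the job in; it is judged then, once.
The state is a dict: "clock": time; "joints": joint angles; "qd": joint speeds; "effort": joint torques, N m; "eef_pos": TCP position; "eef_rot": TCP orientation; "wrist_force": force on the tool from outside, world axes, zero at the start; "moment": the same for the moment, N m; "finger_gap": finger opening in mm; "finger_force": force on a finger pad.
Only numpy, scipy, OpenCV 4.12 (cv2) and the standard library are available. Lean on these libraries where they do the work, as an engineer would, in place of code of your own. Each camera call takes 0.05 s, during which the arm holds its last target. There are 200 camera calls.

## Working session

There is one attempt and no reset: what is moved stays moved. The work goes in short steps, Python scripts to look and compute and a tool call to move; the robot and the scene stay as the last step left them, time stands still between calls to the robot, and variables do not carry over. Pictures are saved under pics/ and viewed, at most 10 in all, crops included, and the job is handed in when it is done.

Besides the shell and the picture viewer there is one more tool, called after "Request:" by a JSON object that holds its "name" and its "arguments", one argument or row to a line. play_rows: Moves the arm, as the interface text tells. Its arguments: {"type":"object","properties":{"translation":{"type":"array","items":{"type":"array","items":{"type":"number"}}},"yaw":{"type":"array","items":{"type":"number"}},"hand":{"type":"number"},"force":{"type":"number"}},"required":["translation","yaw"]}

```bash
mkdir -p pics
cat > h.py <<'E'
import numpy as np, cv2
from cell import telemetry, eyes, manip
from scipy.spatial.transform import Rotation as R
def grab(n):
    s=telemetry.read_state(); c=eyes.camera(n)
    if n=='wrist':
        T=np.eye(4); T[:3,:3]=R.from_euler('xyz',s['eef_rot']).as_matrix(); T[:3,3]=s['eef_pos']
        c['M']=T@np.array(c['T_tool_cam'])
    else: c['M']=np.array(c['cam_to_world'])
    c['im']=np.ascontiguousarray(np.array(c['pixels'])[:,:,::-1]); return c
def ray(c,u,v):
    d=np.array([(u-c['cx'])/c['fx'],-(v-c['cy'])/c['fy'],-1]); return c['M'][:3,3],c['M'][:3,:3]@d
def onz(c,u,v,z):
    o,d=ray(c,u,v); return o+d*(z-o[2])/d[2]
def proj(c,p):
    q=np.linalg.inv(c['M'])@np.append(p,1); return c['cx']+c['fx']*q[0]/-q[2], c['cy']-c['fy']*q[1]/-q[2]
def tri(c1,p1,c2,p2):
    o1,d1=ray(c1,*p1);o2,d2=ray(c2,*p2)
    t=np.linalg.lstsq(np.c_[d1,-d2],o2-o1,rcond=None)[0]
    a,b=o1+d1*t[0],o2+d2*t[1]; return (a+b)/2,np.linalg.norm(a-b)
E
python3 - <<'E'
from h import *
print(telemetry.read_state())
for n in('scene','side'):
    c=grab(n); cv2.imwrite(f'pics/{n}0.png',c['im']); print(n,[k for k in c],c['fx'],c['M'].round(2).tolist(), c.get('dist'))
E
```

```text
{'clock': 0.0, 'joints': array([-1.26963215e+00,  3.00500683e-01,  1.52159994e+00,  1.89078368e-05,
        1.32067245e+00, -6.66064969e-02]), 'qd': array([ 0.00035434,  0.0008729 , -0.0002097 , -0.00010728,  0.00068155,
        0.00051617]), 'effort': array([-8.55256494e-04, -5.31812525e+01, -3.52735126e+01,  7.08008185e-02,
        2.44121393e-02, -9.45766601e-05]), 'eef_pos': array([ 197.6649749 , -512.97020477,  204.86212153]), 'eef_rot': array([-3.14041607e+00, -9.68385428e-05,  3.67765925e-01]), 'wrist_force': array([ 0.59602061, -0.98875672, -0.29344914]), 'moment': array([-0.01284764, -0.03857873,  0.00640639]), 'finger_force': 0.0, 'finger_gap': 94.29144605735596}
scene ['pixels', 'fx', 'fy', 'cx', 'cy', 'cam_to_world', 'M', 'im'] 500.75327800918717 [[-0.53, 0.49, -0.69, -319.0], [-0.85, -0.33, 0.42, 595.62], [-0.02, 0.81, 0.59, 818.74], [0.0, 0.0, 0.0, 1.0]] None
side ['pixels', 'fx', 'fy', 'cx', 'cy', 'cam_to_world', 'M', 'im'] 452.5011841111179 [[0.99, 0.1, -0.1, 356.7], [-0.14, 0.69, -0.71, -889.4], [-0.0, 0.72, 0.69, 1067.45], [0.0, 0.0, 0.0, 1.0]] None
```

View pics/scene0.png

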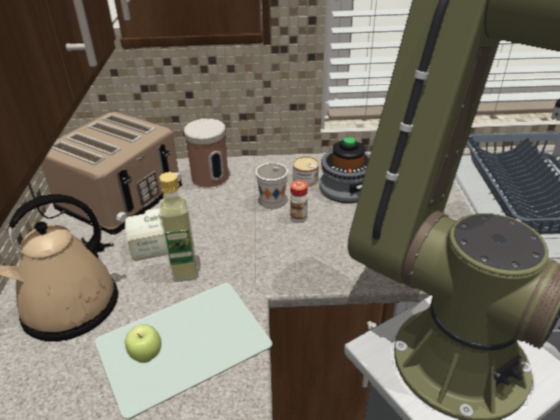

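View pics/side0.png

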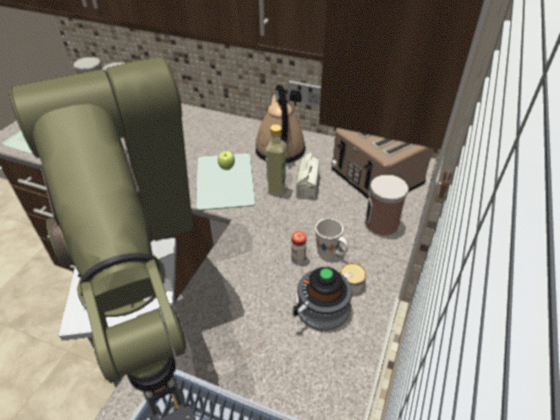

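The scene view shows the grinder at about (348,175) with its green button at (349,143). The side view shows the button at (326,273), the lever at about (300,308), the spice jar at (299,247) and the tin at (353,274).

Run:
```python
from h import *
cs=[]
for n,(x,y) in(('scene',(349,143)),('side',(326,273))):
    c=grab(n); hsv=cv2.cvtColor(c['im'],cv2.COLOR_BGR2HSV)
    m=cv2.inRange(hsv,(45,100,60),(85,255,255)); k=np.zeros_like(m); k[y-15:y+15,x-15:x+15]=1
    v,u=np.nonzero(m*k); cs.append((c,(u.mean(),v.mean()))); print(n,cs[-1][1],len(u))
P,e=tri(*cs[0],*cs[1]); print(P,e)
s=cs[1][0]
print('jar cap',onz(s,299,238,104),'tin',onz(s,353,274,58),'mug',onz(s,330,228,105))
cr=cv2.resize(s['im'][250:340,270:390],None,fx=6,fy=6,interpolation=cv2.INTER_CUBIC); cv2.imwrite('pics/crop.png',cr)
w=grab('wrist'); print(np.array(w['T_tool_cam']).round(2).tolist(),w['fx'],w['cx'],w['cy'])
```

```text
scene (np.float64(348.97802197802196), np.float64(141.2967032967033)) 91
side (np.float64(325.90977443609023), np.float64(273.5263157894737)) 133
[ 567.5796173  -178.13907448  152.47545295] 2.046514411424174
jar cap [529.75318462   1.11750417 104.        ] tin [ 665.93948674 -116.59910803   58.        ] mug [627.8539811   27.05211023 105.        ]
[[0.0, 0.96, 0.27, 80.13], [1.0, -0.0, 0.0, 0.56], [0.0, 0.27, -0.96, -177.49], [0.0, 0.0, 0.0, 1.0]] 335.48987454666536 276.0747737842421 212.83818634216962
```

View pics/crop.png

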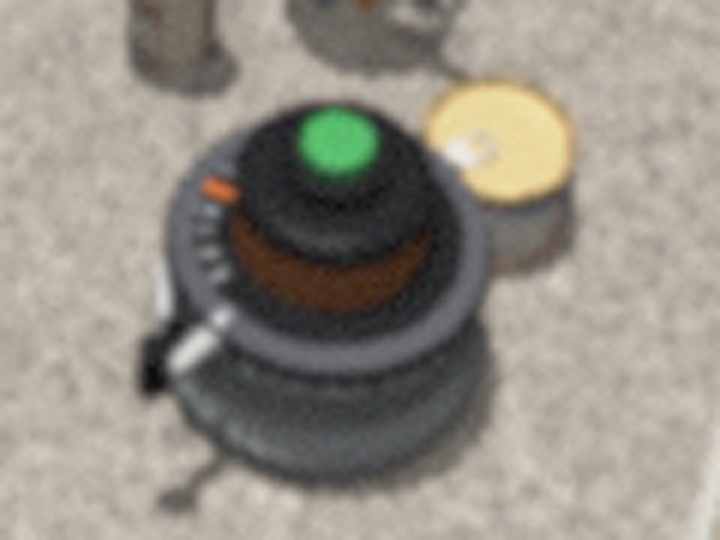

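The crop shows the orange mark's outer end near crop (205,185), four white ticks below it, the white pointer from (230,315) to (175,365), and the black post at (155,360). The lever must go clockwise, toward +y. I'll close the fingers and move to a wrist view.

Request:
{"name": "play_rows", "arguments": {
  "translation": [
    [0.03, 0.035, 0.02],
    [0.06, 0.075, 0.03],
    [0.09, 0.115, 0.03],
    [0.12, 0.155, 0.03],
    [0.15, 0.195, 0.03],
    [0.18, 0.23, 0.03],
    [0.21, 0.26, 0.03],
    [0.232, 0.283, 0.03],
    [0.232, 0.283, 0.03],
    [0.232, 0.283, 0.03],
    [0.232, 0.283, 0.03]
  ],
  "yaw": [0, 0, 0, 0, 0, 0, 0, 0, 0, 0, 0],
  "hand": 0,
  "force": 5
}}

```text
clock: 1.62
eef_pos: [429.2, -230.9, 235.5]
eef_rot: [3.142, 0.0, 0.367]
wrist_force: [0.4, -0.1, 0.7]
finger_gap: 0.7
finger_force: 0.0
```

Run:
```python
from h import *
s=telemetry.read_state(); print(s['clock'],s['eef_pos'],s['eef_rot'],s['finger_gap'])
w=grab('wrist'); cv2.imwrite('pics/w1.png',w['im']); print('button proj',proj(w,[567.6,-178,145]),'tcp',proj(w,s['eef_pos']))
c=grab('side'); 
for n,u,v,z in(('ptr',308.3,302.5,93),('orange',304.2,280.8,93),('post',295.8,309,100)): print(n,onz(c,u,v,z))
```

```text
1.625 [ 429.21332853 -230.89876231  235.46149296] [3.14153784e+00 8.90643242e-05 3.66662794e-01] 0.7008716340806344
button proj (np.float64(275.92398029065976), np.float64(17.61463835769075)) tcp (np.float64(275.3199927181695), np.float64(262.0712927647305))
ptr [ 517.07998994 -217.86709887   93.        ]
orange [ 518.99285476 -146.98583576   93.        ]
post [ 480.92432844 -237.59362035  100.        ]
```

View pics/w1.png

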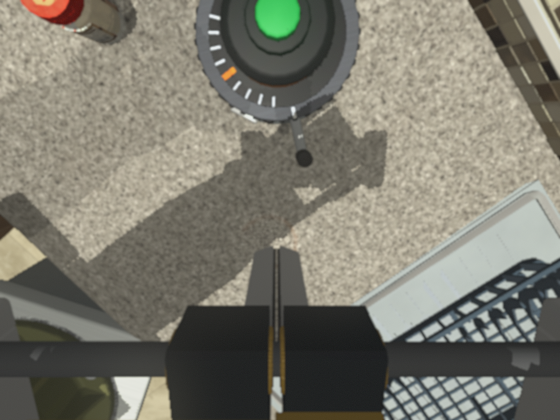

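The wrist view shows the green button at (278,14), the orange mark at (229,73), the white pointer near (294,112) and the black post top at (304,158). The spice jar (60,10) and dish rack (460,290) are well clear.

```bash
cat > meas.py <<'E'
from h import *
def meas(w,ctr,zb,save=None):
    hsv=cv2.cvtColor(w['im'],cv2.COLOR_BGR2HSV)
    uv=np.stack(np.meshgrid(np.arange(560),np.arange(420)),-1).reshape(-1,2)
    def pts(mask,z):
        v,u=np.nonzero(mask); return np.array([onz(w,a,b,z) for a,b in zip(u,v)]).reshape(-1,3)
    ang=lambda d:np.arctan2(-d[:,1],-d[:,0])
    out={}
    g=pts(cv2.inRange(hsv,(45,100,60),(85,255,255)),zb)
    g=g[np.hypot(*(g[:,:2]-ctr).T)<40]; out['btn']=g.mean(0) if len(g) else None
    o=pts(cv2.inRange(hsv,(5,150,150),(22,255,255)),93); d=o[:,:2]-ctr; r=np.hypot(*d.T); k=(r>42)&(r<66)
    out['orange']=(ang(d[k]).mean(),r[k].min(),r[k].max(),k.sum()) if k.any() else None
    b=pts(cv2.inRange(hsv,(0,0,140),(180,70,255)),93); d=b[:,:2]-ctr; r=np.hypot(*d.T); k=(r>62)&(r<71)
    out['ptr']=(ang(d[k]).mean(),ang(d[k]).std(),k.sum()) if k.any() else None
    k=(r>47)&(r<60); out['ticks']=np.unique(ang(d[k]).round(2))
    p=pts(cv2.inRange(hsv,(0,0,0),(180,255,45)),112); d=p[:,:2]-ctr; r=np.hypot(*d.T); k=(r>99)&(r<118)&(abs(ang(d))<1.3)
    out['post']=(p[k].mean(0),ang(d[k]).mean(),r[k].mean(),k.sum()) if k.any() else None
    return out
E
python3 - <<'E'
from meas import *
w=grab('wrist'); side=grab('side')
hsv=cv2.cvtColor(w['im'],cv2.COLOR_BGR2HSV); m=cv2.inRange(hsv,(45,100,60),(85,255,255)); v,u=np.nonzero(m); print(u.mean(),v.mean(),u.min(),u.max(),v.min(),v.max())
hs=cv2.cvtColor(side['im'],cv2.COLOR_BGR2HSV); ms=cv2.inRange(hs,(45,100,60),(85,255,255)); ms[:258]=0;ms[290:]=0;ms[:,:310]=0;ms[:,342:]=0; b,a=np.nonzero(ms)
P,e=tri(w,(u.mean(),v.mean()),side,(a.mean(),b.mean())); print(P,e)
for z in(143,147,151):print(z,onz(w,u.mean(),v.mean(),z), onz(w,u.max(),v.mean(),z)-onz(w,u.min(),v.mean(),z))
# ring outer circle: fit via knurl edge? use foot
for C in [P[:2]]:
    print(meas(w,C,P[2]))
E
```

```text
277.3125 17.681818181818183 255 300 0 40
[ 566.36741319 -179.73156465  155.56951474] 1.6135094842832813
143 [ 568.5270598  -178.64206756  143.        ] [ 11.57818721 -30.14754289   0.        ]
147 [ 567.57591553 -178.99657717  147.        ] [ 11.40664746 -29.70088386   0.        ]
151 [ 566.62477126 -179.35108678  151.        ] [ 11.23510772 -29.25422484   0.        ]
{'btn': array([ 565.49019051, -179.77450537,  155.56951474]), 'orange': (np.float64(-0.6125702409508481), np.float64(45.498919380427395), np.float64(58.21301709786848), np.int64(94)), 'ptr': (np.float64(0.9257059079879597), np.float64(0.9012609105020085), np.int64(117)), 'ticks': array([-1.52, -1.51, -1.5 , -1.49, -1.48, -1.47, -1.46, -1.3 , -1.29,
       -1.28, -1.27, -1.26, -1.25, -1.09, -1.08, -1.07, -1.06, -1.05,
       -1.04, -1.03, -0.87, -0.86, -0.85, -0.84, -0.83, -0.82, -0.81,
       -0.8 , -0.42, -0.41, -0.4 , -0.39, -0.38, -0.37, -0.36, -0.19,
       -0.18, -0.17, -0.16, -0.15, -0.14,  0.03,  0.04,  0.05,  0.06,
        0.07,  0.08,  0.09,  0.1 ,  0.27,  0.28,  0.29,  0.3 ,  0.31,
        0.32,  0.33,  0.58,  0.59,  0.6 ,  0.61,  0.62,  0.64]), 'post': (array([ 478.87685275, -237.35055083,  112.        ]), np.float64(0.5817243775994088), np.float64(104.82757518949127), np.int64(32))}
```

Request:
{"name": "play_rows", "arguments": {
  "translation": [
    [0.023, -0.01, 0],
    [0.047, -0.02, 0],
    [0.07, -0.031, 0],
    [0.07, -0.031, 0],
    [0.07, -0.031, -0.04],
    [0.07, -0.031, -0.08],
    [0.07, -0.031, -0.12],
    [0.07, -0.031, -0.138],
    [0.07, -0.031, -0.138]
  ],
  "yaw": [0.17, 0.34, 0.51, 0.51, 0.51, 0.51, 0.51, 0.51, 0.51]
}}

```text
clock: 2.95
eef_pos: [499.3, -261.1, 97.3]
eef_rot: [-3.14, 0.0, 0.876]
wrist_force: [1.2, -0.1, 0.4]
finger_gap: 0.7
finger_force: 0.0
```

Run:
```python
from meas import *
s=telemetry.read_state(); print(s['clock'],s['eef_pos'],s['eef_rot'],s['wrist_force'])
w=grab('wrist'); cv2.imwrite('pics/w2.png',w['im'])
print(meas(w,np.array([568.3,-178.6]),146))
```

```text
2.95 [ 499.32518431 -261.11846475   97.32508025] [-3.14049540e+00  1.81742484e-04  8.76309571e-01] [ 1.18148535 -0.07634203  0.40956082]
{'btn': array([ 567.98634196, -179.30233605,  146.        ]), 'orange': (np.float64(-0.5713682347248893), np.float64(52.464163569596245), np.float64(58.8040885413218), np.int64(72)), 'ptr': (np.float64(0.2548719496222286), np.float64(1.300977721085923), np.int64(1857)), 'ticks': array([-1.04, -1.03, -1.02, -1.01, -1.  , -0.99, -0.97, -0.96, -0.95,
       -0.94, -0.93, -0.92, -0.91, -0.9 , -0.89, -0.86, -0.85, -0.84,
       -0.83, -0.82, -0.81, -0.8 , -0.79, -0.78, -0.77, -0.76, -0.75,
       -0.72, -0.71, -0.7 , -0.69, -0.68, -0.67, -0.66, -0.65, -0.64,
       -0.63, -0.62, -0.61, -0.6 , -0.59, -0.58, -0.57, -0.55, -0.54,
       -0.53, -0.52, -0.51, -0.5 , -0.49, -0.48, -0.47, -0.46, -0.45,
       -0.44, -0.43, -0.42, -0.41, -0.4 , -0.39, -0.38, -0.37, -0.36,
       -0.35, -0.34, -0.33, -0.32, -0.31, -0.3 , -0.29, -0.28, -0.27,
       -0.26, -0.25, -0.24, -0.23, -0.22, -0.21, -0.2 , -0.19, -0.18,
       -0.17, -0.16, -0.15, -0.14, -0.13, -0.12, -0.11, -0.1 ,  0.06,
        0.07,  0.08,  0.09,  0.1 ,  0.11,  0.12,  0.28,  0.29,  0.3 ,
        0.31,  0.32,  0.33,  0.34]), 'post': None}
```

View pics/w2.png

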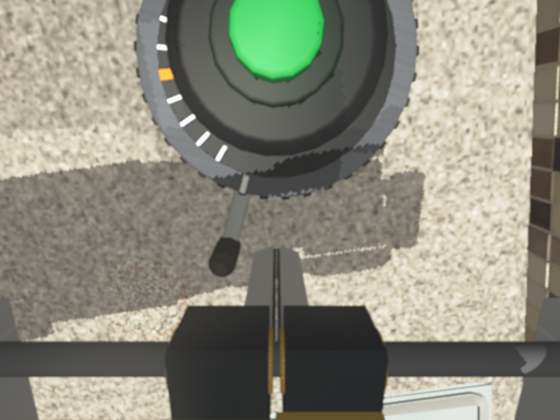

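The wrist view at push height shows the post top at (224,252) just left of the closed fingertips (275,262), the orange mark at (166,74) and the pointer at (244,182). Now I push along the arc.

Request:
{"name": "play_rows", "arguments": {
  "translation": [
    [-0.0067, 0.0051, 0],
    [-0.0126, 0.0114, 0],
    [-0.0181, 0.0181, 0],
    [-0.023, 0.0252, 0],
    [-0.0272, 0.0327, 0],
    [-0.0309, 0.0405, 0],
    [-0.034, 0.0486, 0],
    [-0.0363, 0.0569, 0],
    [-0.0381, 0.0654, 0],
    [-0.0391, 0.074, 0],
    [-0.0395, 0.0826, 0],
    [-0.0394, 0.0869, 0]
  ],
  "yaw": [-0.08, -0.16, -0.24, -0.32, -0.4, -0.48, -0.56, -0.64, -0.72, -0.8, -0.88, -0.92]
}}

```text
clock: 4.5
eef_pos: [461.1, -174.5, 99.4]
eef_rot: [3.14, -0.003, -0.045]
wrist_force: [-0.5, -0.4, 0.6]
finger_gap: 0.6
finger_force: 0.6
```

Run:
```python
from meas import *
s=telemetry.read_state(); print(s['clock'],s['eef_pos'],s['eef_rot'],s['wrist_force'])
w=grab('wrist'); cv2.imwrite('pics/w3.png',w['im'])
```

```text
4.5 [ 461.06350114 -174.49239379   99.41437302] [ 3.14017251e+00 -2.73743383e-03 -4.45933447e-02] [-0.52295414 -0.40632916  0.60217591]
```

View pics/w3.png

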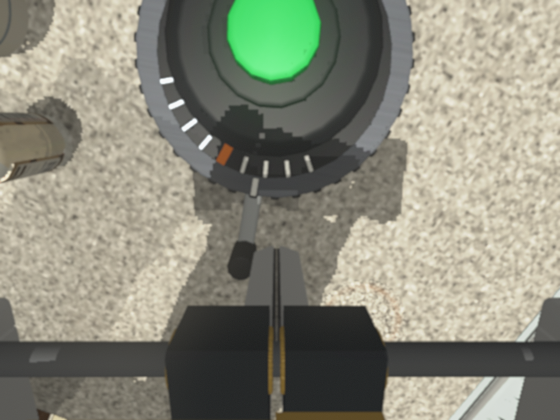

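Run:
```python
from meas import *
w=grab('wrist')
C=np.array([568.3,-178.6])
for n,u,v,z in(('btn',273.5,34,146),('orange',224,155,93),('t1',245,165,93),('t2',265,169,93),('t3',287,169,93),('t4',309,163,93),('a1',205,142,93),('a2',189,125,93),('a3',176,104,93),('a4',166,81,93),('ptr',254,187,93),('post',239,258,112)):
    p=onz(w,u,v,z); d=p[:2]-C; print(n,p.round(1),np.arctan2(-d[1],-d[0]).round(3),np.hypot(*d).round(1))
```

```text
btn [ 569.3 -178.6  146. ] 3.113 1.0
orange [ 522.7 -149.1   93. ] -0.574 54.3
t1 [ 516.8 -160.1   93. ] -0.344 54.8
t2 [ 514.1 -170.9   93. ] -0.14 54.8
t3 [ 513.5 -183.    93. ] 0.081 55.0
t4 [ 516.2 -195.2   93. ] 0.308 54.6
a1 [ 530.1 -139.5   93. ] -0.797 54.7
a2 [ 539.3 -131.9   93. ] -1.014 55.0
a3 [ 550.1 -126.4   93. ] -1.236 55.3
a4 [ 561.6 -122.7   93. ] -1.451 56.3
ptr [ 504.3 -164.3   93. ] -0.22 65.6
post [ 470.1 -155.3  112. ] -0.233 100.9
```

The lever follows the finger: the pointer is now at (254,187) at about -0.22 rad, and the orange mark at (224,155) at about -0.574 rad. About -0.35 rad remains, so I'll go most of the way slowly.

Request:
{"name": "play_rows", "arguments": {
  "translation": [
    [0.0003, 0.0043, 0],
    [0.0007, 0.0086, 0],
    [0.0017, 0.015, 0],
    [0.003, 0.0214, 0],
    [0.0045, 0.0266, 0],
    [0.0052, 0.0287, 0],
    [0.0058, 0.0307, 0],
    [0.0058, 0.0307, 0]
  ],
  "yaw": [-0.04, -0.08, -0.14, -0.2, -0.25, -0.27, -0.29, -0.29]
}}

```text
clock: 5.6
eef_pos: [466.3, -143.6, 97.7]
eef_rot: [-3.142, -0.0, -0.332]
wrist_force: [-0.3, -0.9, 0.3]
finger_gap: 0.7
finger_force: 0.1
```

Run:
```python
from meas import *
s=telemetry.read_state(); print(s['clock'],s['eef_pos'],s['eef_rot'],s['wrist_force'])
w=grab('wrist'); im=w['im'][100:280,170:330]
cv2.imwrite('pics/w4.png',cv2.resize(cv2.convertScaleAbs(im,alpha=1.6),None,fx=3.3,fy=3.3,interpolation=cv2.INTER_CUBIC))
```

```text
5.6 [ 466.28310551 -143.6465611    97.67205796] [-3.14151900e+00 -3.94023474e-04 -3.31909882e-01] [-0.31217358 -0.92208898  0.34622311]
```

View pics/w4.png

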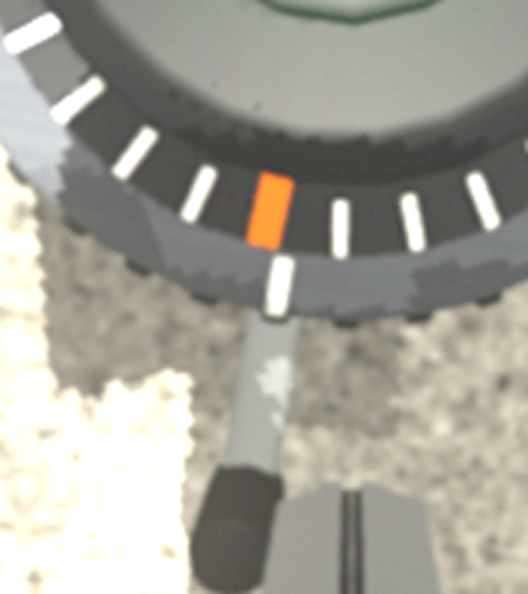

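The crop shows the orange mark at crop (270,212) and the pointer at (280,285) a little to its right. The post is against the finger and the marks are well lit for masking.

```bash
cat > al.py <<'E'
from h import *
from scipy.optimize import least_squares
s=telemetry.read_state(); w=grab('wrist'); print(s['clock'],s['eef_pos'].round(1))
hsv=cv2.cvtColor(w['im'],cv2.COLOR_BGR2HSV)
def blobs(m):
    n,l,st,c=cv2.connectedComponentsWithStats(m); return [(st[i,4],onz(w,*c[i],93)[:2]) for i in range(1,n) if st[i,4]>=15]
C0=np.array([568.3,-178.6]); r=lambda p,C=C0:np.hypot(*(p-C)); a=lambda p,C:np.arctan2(-(p-C)[1],-(p-C)[0])
O=max([b for b in blobs(cv2.inRange(hsv,(5,150,90),(22,255,255))) if 48<r(b[1])<60],key=lambda b:b[0])[1]
B=[b for b in blobs(cv2.inRange(hsv,(0,0,115),(180,60,255))) if b[0]<200]
T=[b[1] for b in B if 50<r(b[1])<59 and abs(a(b[1],C0)-a(O,C0))<1]
f=least_squares(lambda q:[np.hypot(*(p-q[:2]))-q[2] for p in T],[*C0,54.5]); C=f.x[:2]
print('C',f.x.round(2),len(T),[round(a(t,C)-a(O,C),3) for t in T],'O',a(O,C).round(3),a(O,C0).round(3))
for n,p in B:
    if 61<r(p)<72 and abs(a(p,C0)-a(O,C0))<.4: print('ptr',n,p.round(1),r(p,C).round(1),'diff',(a(p,C)-a(O,C)).round(4),(a(p,C0)-a(O,C0)).round(4))
E
python3 al.py
```

```text
5.65 [ 466.2 -143.6   97.6]
C [ 568.53 -178.65   54.9 ] 6 [np.float64(-0.438), np.float64(0.878), np.float64(-0.219), np.float64(0.659), np.float64(0.44), np.float64(0.221)] O -0.575 -0.577
ptr 117 [ 511.6 -146.9] 65.2 diff 0.066 0.0665
```

Request:
{"name": "play_rows", "arguments": {
  "translation": [
    [0.0005, 0.0015, 0],
    [0.0011, 0.0031, 0],
    [0.0016, 0.0044, 0],
    [0.0021, 0.0056, 0],
    [0.0024, 0.0063, 0],
    [0.0024, 0.0063, 0]
  ],
  "yaw": [-0.015, -0.03, -0.043, -0.055, -0.062, -0.062]
}}

```text
clock: 6.45
eef_pos: [468.6, -137.2, 97.4]
eef_rot: [-3.142, 0.0, -0.394]
wrist_force: [-0.0, -0.2, 0.2]
finger_gap: 0.5
finger_force: 0.2
```

```bash
python3 al.py
```

```text
6.45 [ 468.6 -137.2   97.4]
C [ 568.57 -178.79   54.98] 7 [np.float64(-0.655), np.float64(0.877), np.float64(-0.44), np.float64(0.658), np.float64(-0.219), np.float64(0.439), np.float64(0.219)] O -0.577 -0.576
ptr 121 [ 513.6 -143.3] 65.5 diff 0.0036 0.0036
```

Aligned within 0.004 rad. I'll back off away from the post, rise, and verify.

Request:
{"name": "play_rows", "arguments": {
  "translation": [
    [-0.0019, -0.0046, 0],
    [-0.0057, -0.0139, 0],
    [-0.0057, -0.0139, 0.01],
    [-0.0057, -0.0139, 0.05],
    [-0.0057, -0.0139, 0.1],
    [-0.0057, -0.0139, 0.1],
    [-0.0057, -0.0139, 0.1]
  ],
  "yaw": [0, 0, 0, 0, 0, 0, 0]
}}

```text
clock: 7.38
eef_pos: [462.6, -151.1, 197.1]
eef_rot: [-3.142, 0.0, -0.394]
wrist_force: [0.3, 0.2, 0.1]
finger_gap: 0.4
finger_force: 0.0
```

```bash
python3 al.py
python3 - <<'E'
from h import *
side=grab('side');w=grab('wrist')
def g(c,box=None):
    m=cv2.inRange(cv2.cvtColor(c['im'],cv2.COLOR_BGR2HSV),(45,100,60),(85,255,255)); n,l,st,ce=cv2.connectedComponentsWithStats(m)
    i=[k for k in range(1,n) if box is None or (box[0]<ce[k][0]<box[1] and box[2]<ce[k][1]<box[3])]; i=max(i,key=lambda k:st[k,4]); return ce[i],st[i]
a,sa=g(w);b,sb=g(side,(310,342,258,290)); print(a,sa,b,sb,tri(w,a,side,b)); print(onz(w,*a,143),onz(w,*a,150))
E
```

```text
7.375 [ 462.6 -151.1  197.1]
C [ 568.09 -178.42   54.67] 7 [np.float64(-0.664), np.float64(0.882), np.float64(-0.444), np.float64(0.662), np.float64(-0.22), np.float64(0.44), np.float64(0.222)] O -0.575 -0.576
ptr 46 [ 513.8 -143.4] 64.6 diff 0.0016 0.0017
[250.44560035  68.08365843] [ 225   40   52   57 2307] [325.82706767 273.5112782 ] [319 268  14  12 133] (array([ 568.23387277, -178.72724524,  154.40676836]), np.float64(0.8118247068835999))
[ 570.29340197 -178.57880349  143.        ] [ 569.27965077 -178.69711246  150.        ]
```

Still aligned (0.002 rad) with the hand free. Next I move above the button and approach it slowly.

Request:
{"name": "play_rows", "arguments": {
  "translation": [
    [0.035, -0.009, 0.005],
    [0.07, -0.018, 0.005],
    [0.1055, -0.0275, 0.005],
    [0.1055, -0.0275, 0.005],
    [0.1055, -0.0275, -0.015],
    [0.1055, -0.0275, -0.03],
    [0.1055, -0.0275, -0.034],
    [0.1055, -0.0275, -0.038],
    [0.1055, -0.0275, -0.04],
    [0.1055, -0.0275, -0.04]
  ],
  "yaw": [0, 0, 0, 0, 0, 0, 0, 0, 0, 0]
}}

```text
clock: 8.78
eef_pos: [568.4, -178.8, 157.8]
eef_rot: [3.142, -0.0, -0.394]
wrist_force: [-1.7, 0.6, 2.7]
finger_gap: 0.8
finger_force: 0.8
```

Request:
{"name": "play_rows", "arguments": {
  "translation": [
    [0, 0, -0.001],
    [0, 0, -0.002],
    [0, 0, -0.003],
    [0, 0, -0.003],
    [0, 0, -0.003]
  ],
  "yaw": [0, 0, 0, 0, 0]
}}

```text
clock: 9.4
eef_pos: [568.4, -178.7, 154.5]
eef_rot: [-3.142, -0.0, -0.394]
wrist_force: [-1.4, -0.4, 3.3]
finger_gap: 0.7
finger_force: 1.7
```

Request:
{"name": "play_rows", "arguments": {
  "translation": [
    [0, 0, -0.001],
    [0, 0, -0.002],
    [0, 0, -0.002],
    [0, 0, -0.002]
  ],
  "yaw": [0, 0, 0, 0]
}}

```text
clock: 9.9
eef_pos: [568.4, -178.7, 152.5]
eef_rot: [3.142, -0.0, -0.394]
wrist_force: [-0.0, 0.5, 4.9]
finger_gap: 0.6
finger_force: 2.3
```

Run:
```python
from h import *
f=[]
for i in range(4):
    s=telemetry.read_state(); f.append(s['wrist_force']); c=grab('wrist' if i else 'side')
    if i==0: cv2.imwrite('pics/p1.png',cv2.resize(c['im'][220:340,250:410],None,fx=5,fy=5,interpolation=cv2.INTER_CUBIC))
print(np.mean(f,0),np.std(f,0),s['eef_pos'])
```

```text
[ 0.060744   -0.1459474   4.67121459] [0.47399124 0.5427988  0.43333026] [ 568.41743622 -178.73059851  152.51244857]
```

View pics/p1.png

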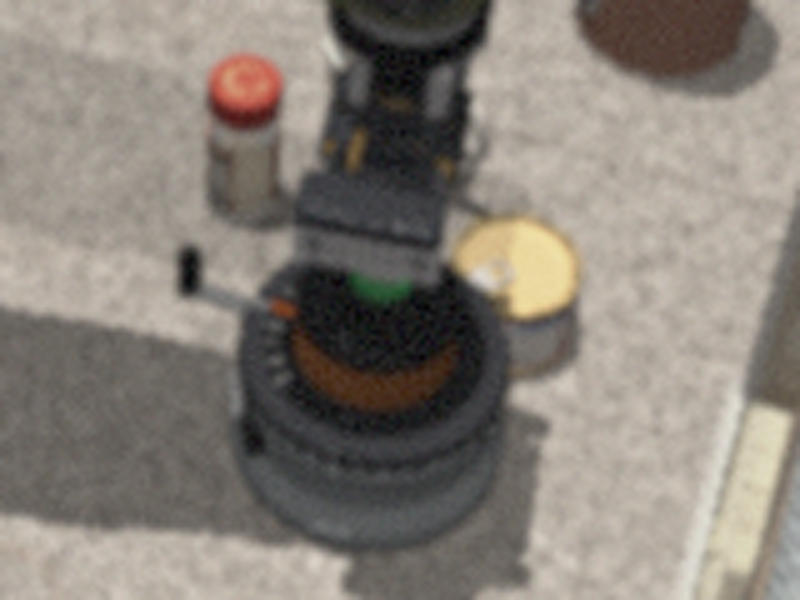

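The fingertips are on the green button (crop 380,285) and the lever lines up with the orange mark at (285,308). Force is 4.7 N, so I'll press on until it bottoms out.

Request:
{"name": "play_rows", "arguments": {
  "translation": [
    [0, 0, -0.0005],
    [0, 0, -0.001],
    [0, 0, -0.001],
    [0, 0, -0.001]
  ],
  "yaw": [0, 0, 0, 0]
}}

```text
clock: 10.6
eef_pos: [568.5, -178.8, 152.2]
eef_rot: [3.142, -0.001, -0.394]
wrist_force: [-3.1, 0.0, 9.7]
finger_gap: 0.7
finger_force: 5.3
```

Request:
{"name": "play_rows", "arguments": {
  "translation": [
    [0, 0, -0.0005],
    [0, 0, -0.001],
    [0, 0, -0.001],
    [0, 0, -0.001]
  ],
  "yaw": [0, 0, 0, 0]
}}

```text
clock: 11.1
eef_pos: [568.6, -178.8, 152.0]
eef_rot: [3.142, -0.002, -0.394]
wrist_force: [-5.7, 1.6, 17.4]
finger_gap: 0.5
finger_force: 8.8
```

It has bottomed out: the position stops at 152 mm while force climbs to 17 N. Release and retreat.

Request:
{"name": "play_rows", "arguments": {
  "translation": [
    [0, 0, 0.002],
    [0, 0, 0.006],
    [0, 0, 0.012],
    [0, 0, 0.03],
    [0, 0, 0.05],
    [-0.03, 0.008, 0.05],
    [-0.07, 0.018, 0.05],
    [-0.105, 0.028, 0.05],
    [-0.105, 0.028, 0.05],
    [-0.105, 0.028, 0.05]
  ],
  "yaw": [0, 0, 0, 0, 0, 0, 0, 0, 0, 0]
}}

```text
clock: 12.35
eef_pos: [464.1, -151.0, 201.3]
eef_rot: [-3.142, -0.001, -0.394]
wrist_force: [-1.0, 0.7, 0.7]
finger_gap: 0.5
finger_force: 0.0
```

```bash
python3 al.py
python3 - <<'E'
from h import *
c=grab('side'); print(telemetry.read_state()['wrist_force'])
w=grab('wrist'); cv2.imwrite('pics/end.png',np.vstack([c['im'][180:340,200:480],w['im'][0:280:1,140:420]]))
for c,k in((c,1),(w,0)):
    m=cv2.inRange(cv2.cvtColor(c['im'],cv2.COLOR_BGR2HSV),(45,100,60),(85,255,255))
    if k: z=np.zeros_like(m); z[258:290,310:342]=m[258:290,310:342]; m=z
    v,u=np.nonzero(m); print(u.mean(),v.mean(),len(u))
E
```

```text
12.35 [ 464.1 -151.   201.3]
C [ 568.93 -179.16   55.25] 7 [np.float64(-0.649), np.float64(0.868), np.float64(-0.435), np.float64(0.649), np.float64(-0.217), np.float64(0.435), np.float64(0.218)] O -0.579 -0.577
ptr 37 [ 513.5 -143. ] 66.2 diff 0.0019 0.0014
[ 0.07077645 -0.03154534  0.37332882]
325.8796992481203 273.57142857142856 133
252.20027247956403 71.89509536784742 2202
```

View pics/end.png

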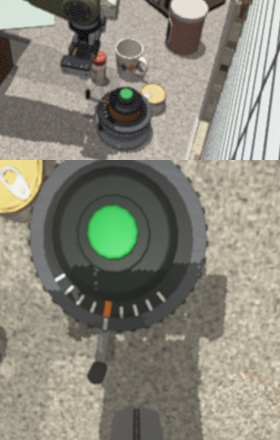

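The pointer is in line with the orange mark at (107,308). The button is back up in the side view, at the same pixel as before, nothing has moved, and the arm is clear.

```bash
python3 -c "
from cell import manip; print(manip.sign_off())"
```

```text
the job is handed in; nothing more can be done
None
```

The pointer is in line with the orange mark to about 0.002 rad; after that the green button was pressed all the way down and came back up, the grinder stayed in place and the other items look untouched, and the job is handed in.

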